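Nest the display risers alternately flipped in the tray

TASK

Pack away the medal display risers: first bring the two white U-shaped risers, lying legs-up in the brown tray, together side by side until their long sides touch. Then take the blue riser, keep it legs-down, and nest it over the pair so that it straddles their two touching legs, one of its legs resting fully down on the floor of each white riser, all three parallel with their ends about even. Let go, and leave the mug, the yellow box, the medal stack and the steel flask where they are.

Things in the scene. Friction and masses are not known exactly. Their poses are not given: they have to be found in the camera images.
- white_a: U-shaped display riser (channel profile), white plastic, lying in the tray with its web down and both legs up: 150 mm long (its x), 66 mm wide over the legs (its y), 50 mm high; web and legs are 8 mm thick, so the trough is 50 mm wide and 42 mm deep; about 0.15 kg, slides freely on the tray floor. Origin: centre of its underside; z up. Either white riser may be the one nearer the tray's +y end.
- white_b: U-shaped display riser (channel profile), white plastic, lying in the tray with its web down and both legs up: 150 mm long (its x), 66 mm wide over the legs (its y), 50 mm high; web and legs are 8 mm thick, so the trough is 50 mm wide and 42 mm deep; about 0.15 kg, slides freely on the tray floor. Origin: centre of its underside; z up. Twin of the other; at the start a gap of about 35 to 60 mm lies between the two, along the tray's y.
- blue: The same U-shaped riser in blue plastic, standing on the table on its two legs, web on top (an upside-down U): 150 mm long (its x), 66 mm wide (its y), 50 mm high, 8 mm thick, 50 mm between the legs, about 0.15 kg. Origin: centre of its footprint at the level of the leg tips; z up. When nested its origin is 8 mm above the white risers' origins, the underside of its web rests on the tops of their two touching legs, and its feet stand on their floors.
- tray: Dark brown tray, fixed to the table, 190 mm (its x) by 240 mm (its y) outside; floor 6 mm thick, rim 22 mm high above the table and 5 mm thick. Origin: centre of its underside; z up. It may stand left or right of the robot's centre line, with the blue riser on the other side.
- mug: White mug, 76 mm across, 70 mm high, handle at its +y. Origin: centre of its base. Leave it alone.
- shear_box: Flat yellow box 60 x 200 x 25 mm (x, y, z). Origin: centre of its underside. Leave it alone.
- medals: Round stack of medal cases, 72 mm across, 50 mm high. Origin: centre of its base. Leave it alone.
- flask: Steel flask with a black cap, 100 mm across, 200 mm high. Origin: centre of its base. Leave it alone.
There are look-alikes about, which are no part of the job. What is shaped like the white_b but orange, pink or turquoise is not meant.

How it is judged:
By the outcome, as a careful person would: the job done as asked, in the order asked, and still so for the second after the job is handed in, with the robot touching nothing.
It also fails if it takes over 51 s, if anything falls off the work surface, if the arm or the gripper's body presses on something with over 40 N, if the wrist force passes 120 N, or if a joint passes its speed limit or range.

ROBOT

A 6-joint arm with a two-finger parallel gripper is mounted at the origin on the work surface. World frame = base frame: x ahead of the robot, y to its left, z up, the work surface at z = 0. Lengths are in mm, angles in rad, forces in N, time in s.
With the tool pointing down it reaches from about 400 to 925 mm from the base axis. Payload 12.5 kg.
Tool frame: the origin (TCP) lies midway between the tips of the shut fingers; the grasp point (between the pads) lies 19 mm behind it; z points along the fingers, y is the direction in which the jaws open and shut (so a half turn about z gives the same grasp; the last joint's range is limited). The gripper opens to 95 mm and grips with 3 to 60 N. Pads are 20 mm wide; open, the fingers measure 119 mm over their backs; the gripper's body (75 mm by 180 mm) begins 59 mm behind the grasp point.
Start: joints at [-1.304, 0.491, 1.559, -0, 1.092, -0.106], TCP at [227.664, -582.079, 214.661] pointing down, gripper open.
Joint ranges: [-3.1, 3.1], [-0.84, 2.19], [0.05, 2.79], [-1.13, 4.28], [0.06, 2.93], [-2.69, 2.69]. Speed limits (rad/s): [2.22, 2.22, 2.79, 3.14, 3.14, 3.14].

INTERFACE

Orientations are given as [roll, pitch, yaw] about the fixed x, y, z axes, in that order (R = Rz(yaw) Ry(pitch) Rx(roll)).
In Python, from cell import * gives the robot as it stands. The module is installed in compiled form; this text tells all that it offers.
- The arm moves only by the tool carry_out, never from a script. Its argument "moves" is a list of rows, each an object of numbers: "dx", "dy", "dz": the shift along the tool's x, y, z in m; "twist": the turn about the tool's z in degrees. A call has 1 to 5 rows; each row is the pose to reach, as a shift and turn from the pose commanded when the call began, along the tool's axes at that moment; what a row does not reach only later rows make up. A row lasts 1/10 s, in which the tool goes at most 50 mm and 8.59 degrees, less where a joint would pass 70% of its speed; a pose out of reach is approached as far as the arm can. A call with a gripper value outside its range is refused whole. "grip" is the finger opening in m, from 0 to 0.0951, set as the call begins (left out, the last holds). The fingers move at their own pace and stop on an object; the grip force is fixed at half the most. Time passes only in rows, so rows that repeat a pose let the fingers close. It gives the time, the measured TCP pose, the force and the opening at its end, in the units of the state.
- state(): the state, without advancing time (a new reading comes with each control period).
- read_camera(name): name is "scene" or "top" or "wrist"; returns (picture, depth): 480x640x3 uint8, red, green, blue; 480x640 float32, mm along the optical axis (not along the pixel's ray), 0 where there is no reading.
- camera_info(name): a dict with "mtx" (3x3 intrinsics, pixels), "R" (3x3) and "t" (3): a world point X has camera coordinates R X + t. Camera axes: x right, y down, z forward; pixel columns grow to the right and rows downward; lengths in mm; the calibration is good to about 2 mm. A picture is of the moment at which its call begins: read the wrist's pose just before it. camera_info takes no time and is no camera call; for the wrist camera it gives the pose at the moment of the call.
- job_done(): hands the job in, once; it reports no verdict.
The state is a dict: "t": time; "joints": joint angles; "qvel": joint speeds; "tau": joint torques, N m; "eef_pos": TCP position; "tcp_rot": TCP orientation; "ft_force": force on the tool from outside, world axes, zero at the start; "moment": the same for the moment, N m; "opening": opening from 0.0 (shut) to 1.0 (fully open).
Only numpy, scipy, OpenCV 4.12 (cv2) and the standard library are available. Lean on these libraries where they do the work, as an engineer would, in place of code of your own. Each camera call takes 0.05 s, during which the arm holds its last target. There are 200 camera calls.

## Working session

There is one attempt and no reset: what is moved stays moved. The work goes in short steps, Python scripts to look and compute and a tool call to move; the robot and the scene stay as the last step left them, time stands still between calls to the robot, and variables do not carry over. Pictures are saved under pics/ and viewed, about 8 in all and at most 12, crops included, and the job is handed in when it is done.

Besides the shell and the picture viewer there is one more tool, called by a JSON object that holds its "op" and its "data", one argument or row to a line. carry_out: Moves the arm, as the interface text tells. Its arguments: {"type":"object","properties":{"moves":{"type":"array","items":{"type":"object","properties":{"dx":{"type":"number"},"dy":{"type":"number"},"dz":{"type":"number"},"twist":{"type":"number"}}}},"grip":{"type":"number"}},"required":["moves"]}

```bash
mkdir -p pics; cat > h.py <<'E'
from cell import *
import numpy as np, cv2
def grab(name):
    i=camera_info(name); p,d=read_camera(name); return p,d,i
def cloud(d,i):
    v,u=np.mgrid[:480,:640]; K=np.array(i['mtx'])
    c=np.stack([(u-K[0,2])/K[0,0]*d,(v-K[1,2])/K[1,1]*d,d],-1)
    return (c-np.array(i['t']))@np.array(i['R'])
def save(p,n): cv2.imwrite('pics/'+n,cv2.cvtColor(p,cv2.COLOR_RGB2BGR))
E
python3 - <<'E'
from h import *
s=state(); print({k:np.round(s[k],3).tolist() for k in s})
for n in ('top','scene'):
    p,d,i=grab(n); save(p,n+'0.png'); np.savez(n+'0.npz',p=p,d=d,X=cloud(d,i)); print(np.array(i['R']).round(2).tolist(),np.round(i['t']))
E
```

```text
{'t': 0.0, 'joints': [-1.304, 0.492, 1.559, -0.0, 1.092, -0.106], 'qvel': [0.003, -0.0, -0.0, -0.002, -0.001, 0.0], 'tau': [-0.002, -61.265, -25.818, 0.069, 0.048, -0.0], 'eef_pos': [227.596, -581.806, 214.022], 'tcp_rot': [-3.14, -0.0, 0.373], 'ft_force': [0.242, 0.116, -0.216], 'moment': [-0.05, -0.01, 0.045], 'opening': 0.999}
[[-0.02, -1.0, -0.0], [-1.0, 0.02, -0.09], [0.09, 0.0, -1.0]] [   7.  545. 1434.]
[[-0.48, 0.88, 0.01], [0.65, 0.37, -0.66], [-0.59, -0.31, -0.75]] [ 255. -326. 1796.]
```

View pics/top0.png

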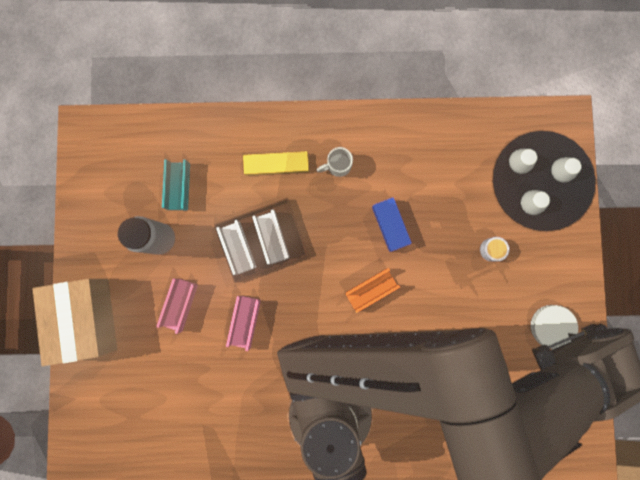

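View pics/scene0.png

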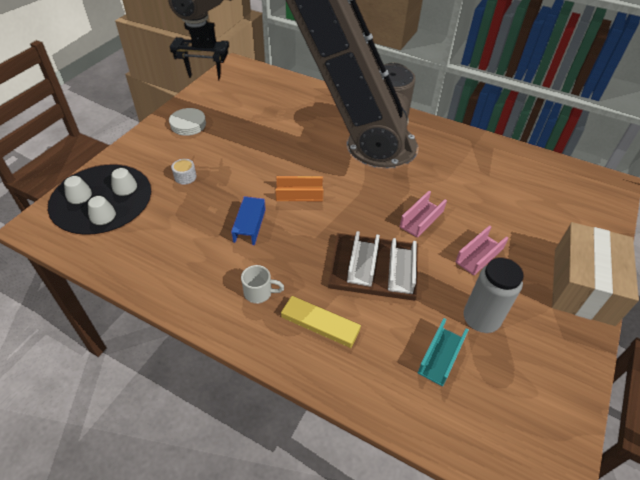

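The top view shows the tray with its white risers at (236,247) and (270,237), and the blue riser at (392,224). Possible mix-ups are turquoise (176,184), pink (177,305) and (242,322), and orange (373,290). By colour and by lying in the tray, the two whites and the blue are the ones meant.

```bash
python3 - <<'E'
from h import *
z=np.load('top0.npz'); p,d,X=z['p'],z['d'],z['X']
hsv=cv2.cvtColor(p,cv2.COLOR_RGB2HSV).astype(int)
H,S,V=[hsv[...,k] for k in range(3)]
v,u=np.mgrid[:480,:640]
print('table z',np.median(X[...,2][330:340,100:140]))
def rect(m,n):
    m=cv2.morphologyEx(m.astype(np.uint8),cv2.MORPH_OPEN,np.ones((2,2)))>0
    q=X[m][:,:3]; r=cv2.minAreaRect(q[:,:2].astype(np.float32)); print(n,m.sum(),'c',np.round(r[0],1),np.round(r[1],1),round(r[2],1),'z',np.percentile(q[:,2],[5,50,95]).round(1))
rect((H>100)&(H<130)&(S>150)&(u>360)&(u<420)&(v>190)&(v<260)&(X[...,2]>40),'blue')
w=(S<60)&(V>90)&(v>195)&(v<285)
rect(w&(u>210)&(u<254)&(X[...,2]>8),'whiteL'); rect(w&(u>254)&(u<295)&(X[...,2]>8),'whiteR')
rect((u>210)&(u<315)&(v>195)&(v<285)&(X[...,2]>13),'trayrim+')
c=np.hstack([cv2.resize(p[190:290,205:320],None,fx=4,fy=4,interpolation=2),cv2.resize(p[190:290,355:435],None,fx=4,fy=4,interpolation=2)])
save(c,'crop1.png')
E
```

```text
table z 1.7811392697328159
blue 9 c [ 633.1 -200.6] [10.8  4.9] 61.9 z [47.5 49.4 52.7]
whiteL 1197 c [448.2 186.8] [359.1 148. ] 59.2 z [ 7.9 16.3 58. ]
whiteR 1113 c [486.4 131. ] [277.2 123.1] 40.1 z [ 7.2 15.4 57.7]
trayrim+ 1782 c [496.3 171.8] [265.3 280. ] 20.2 z [ 1.7 19.9 58.4]
```

View pics/crop1.png

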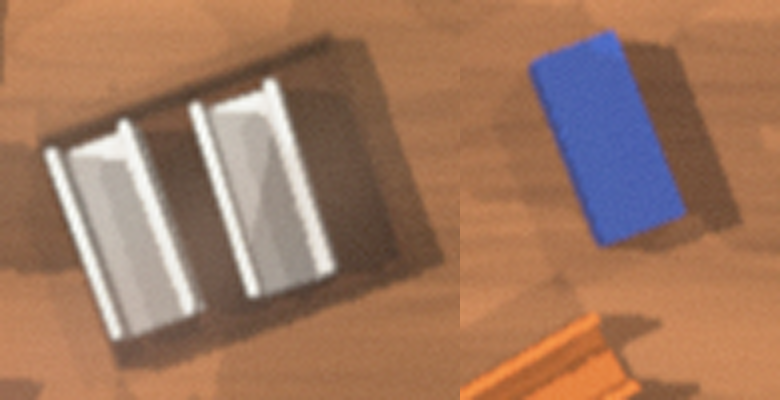

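The crop confirms two white legs-up channels in the dark tray and a solid blue top, so the choice stands. I'll work out poses by intersecting the corner rays with planes at the known heights.

```bash
cat >> h.py <<'E'
def ray(i,u,v,z):
    K=np.array(i['mtx']);R=np.array(i['R']);t=np.array(i['t'])
    C=-R.T@t; D=R.T@np.linalg.solve(K,[u,v,1]); return C+D*(z-C[2])/D[2]
def pose4(i,pts,z):  # farL,farR,nearR,nearL -> centre,long-axis deg
    P=np.array([ray(i,*q,z) for q in pts])[:,:2]; f=(P[0]+P[1]-P[2]-P[3])/2; w=(P[0]+P[3]-P[1]-P[2])/2
    return P.mean(0).round(1),round(float(np.degrees(np.arctan2(f[1],f[0]))),1),np.linalg.norm(f).round(1),np.linalg.norm(w).round(1)
E
python3 - <<'E'
from h import *
i=camera_info('top')
c=lambda L,o=205:[(o+a/4,190+b/4) for a,b in L]
print('L',pose4(i,c([(45,150),(130,120),(203,309),(117,340)]),56))
print('R',pose4(i,c([(192,105),(275,80),(335,270),(250,298)]),56))
print('B',pose4(i,c([(70,65),(152,32),(225,213),(140,247)],355),50))
print('T',pose4(i,c([(45,140),(330,38),(440,262),(120,370)]),22))
z=np.load('top0.npz'); p,d,X=z['p'],z['d'],z['X']
v,u=np.mgrid[:480,:640]
m=(p[...,2]>1.3*p[...,0])&(p[...,2]>90)&(abs(u-392)<30)&(abs(v-224)<35)&(d>0)
q=X[m]; q=q[q[:,2]>40]; print(len(q),cv2.minAreaRect(q[:,:2].astype(np.float32)),q[:,2].mean())
w=(d>0)&(X[...,2]>35)&(X[...,2]<70)&(v>195)&(v<285)
for a,b in((210,254),(254,295)):
    q=X[w&(u>a)&(u<b)]; print(len(q),cv2.minAreaRect(q[:,:2].astype(np.float32)))
E
```

```text
L (array([504.4, 271.1]), 20.7, np.float64(152.2), np.float64(67.3))
R (array([533.5, 167. ]), 16.5, np.float64(150.4), np.float64(65.6))
B (array([ 563.9, -195.7]), 19.7, np.float64(146.5), np.float64(67.8))
T (array([525.9, 193.4]), 21.6, np.float64(188.4), np.float64(243.8))
1090 ((565.9886474609375, -196.13433837890625), (148.4930419921875, 67.3862533569336), 19.916622161865234) 49.77447774416695
375 ((512.1514282226562, 252.26597595214844), (149.17727661132812, 115.46266174316406), 19.248600006103516)
313 ((534.4087524414062, 169.87130737304688), (150.7587890625, 66.5163345336914), 16.981645584106445)
```

{"op": "carry_out", "data": {
  "moves": [
    {"dx": 0.04,"dy": -0.028},
    {"dx": 0.08,"dy": -0.056},
    {"dx": 0.12,"dy": -0.084},
    {"dx": 0.16,"dy": -0.112},
    {"dx": 0.2,"dy": -0.14}
  ]
}}

```text
schema error: expected keys dx, dy, dz, twist
```

{"op": "carry_out", "data": {
  "moves": [
    {"dx": 0.04,"dy": -0.028},
    {"dx": 0.08,"dy": -0.056},
    {"dx": 0.12,"dy": -0.084},
    {"dx": 0.16,"dy": -0.112},
    {"dx": 0.2,"dy": -0.14}
  ]
}}

```text
schema error: expected keys dx, dy, dz, twist
```

{"op": "carry_out", "data": {
  "moves": [
    {"dx": 0.04,"dy": -0.028,"dz": 0,"twist": 0},
    {"dx": 0.08,"dy": -0.056,"dz": 0,"twist": 0},
    {"dx": 0.12,"dy": -0.084,"dz": 0,"twist": 0},
    {"dx": 0.16,"dy": -0.112,"dz": 0,"twist": 0},
    {"dx": 0.2,"dy": -0.14,"dz": 0,"twist": 0}
  ]
}}

```text
t: 0.6
eef_pos: [363.6, -377.1, 214.5]
tcp_rot: [-3.141, 0.0, 0.372]
ft_force: [1.8, -0.9, 0.3]
opening: 1.003
```

{"op": "carry_out", "data": {
  "moves": [
    {"dx": 0.04,"dy": -0.028,"dz": 0,"twist": 0},
    {"dx": 0.08,"dy": -0.056,"dz": 0,"twist": 0},
    {"dx": 0.12,"dy": -0.084,"dz": 0,"twist": 0},
    {"dx": 0.16,"dy": -0.112,"dz": 0,"twist": 0},
    {"dx": 0.2,"dy": -0.14,"dz": 0,"twist": 0}
  ]
}}

```text
t: 1.1
eef_pos: [498.9, -173.7, 214.6]
tcp_rot: [-3.142, 0.0, 0.373]
ft_force: [0.6, -1.1, 0.3]
opening: 1.002
```

{"op": "carry_out", "data": {
  "moves": [
    {"dx": 0.02,"dy": -0.045,"dz": -0.005,"twist": 0},
    {"dx": 0.04,"dy": -0.09,"dz": -0.01,"twist": 0},
    {"dx": 0.06,"dy": -0.135,"dz": -0.015,"twist": 0},
    {"dx": 0.08,"dy": -0.18,"dz": -0.02,"twist": 0},
    {"dx": 0.1,"dy": -0.225,"dz": -0.025,"twist": 0}
  ]
}}

```text
t: 1.6
eef_pos: [509.0, 72.3, 239.7]
tcp_rot: [3.142, 0.0, 0.373]
ft_force: [1.0, 0.0, 0.1]
opening: 1.001
```

{"op": "carry_out", "data": {
  "moves": [
    {"dx": 0.02,"dy": -0.045,"dz": -0.005,"twist": 0},
    {"dx": 0.04,"dy": -0.09,"dz": -0.01,"twist": 0},
    {"dx": 0.06,"dy": -0.134,"dz": -0.015,"twist": 0},
    {"dx": 0.06,"dy": -0.134,"dz": -0.015,"twist": 0},
    {"dx": 0.06,"dy": -0.134,"dz": -0.015,"twist": 0}
  ]
}}

```text
t: 2.1
eef_pos: [516.0, 217.8, 254.1]
tcp_rot: [3.141, 0.001, 0.375]
ft_force: [0.6, -0.3, 0.3]
opening: 1.002
```

```bash
python3 - <<'E'
from h import *
s=state();print(s['eef_pos'],s['tcp_rot'])
p,d,i=grab('wrist'); save(p,'w1.png'); X=cloud(d,i); np.savez('w1.npz',p=p,d=d,X=X)
R=np.array(i['R']);print(R.round(2).tolist(),-R.T@np.array(i['t']))
E
```

```text
[515.99929776 217.80581346 254.12592464] [3.14144425e+00 8.91958261e-04 3.75158641e-01]
[[0.37, -0.93, -0.0], [-0.9, -0.35, 0.27], [-0.25, -0.1, -0.96]] [586.45375112 245.03770241 424.19281527]
```

View pics/w1.png

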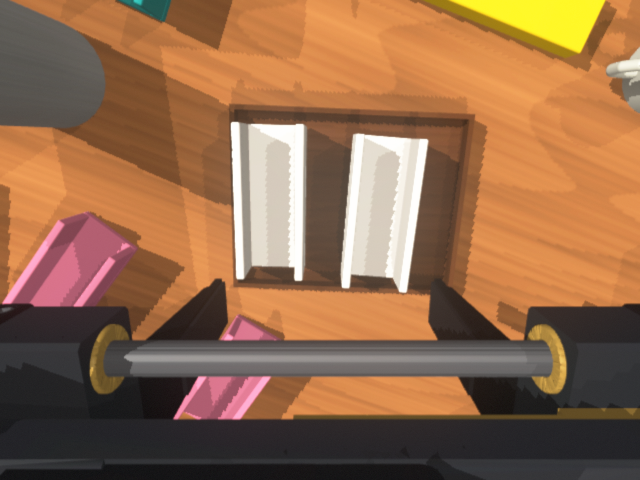

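The wrist view shows the left white riser at about (268,202), square to the tray, and the right one at about (383,213), turned a few degrees and slightly nearer.

```bash
python3 - <<'E'
from h import *
z=np.load('w1.npz'); X=z['X']; d=z['d']; i=camera_info('wrist')
v,u=np.mgrid[:480,:640]
w=(d>0)&(X[...,2]>48)&(X[...,2]<62)&(v>100)&(v<300)
for n,a,b in(('L',225,325),('R',330,440)):
    q=X[w&(u>a)&(u<b)]; print(n,len(q),np.median(q[:,2]).round(1),cv2.minAreaRect(q[:,:2].astype(np.float32)))
print(pose4(i,[(232,124),(305,125),(301,280),(238,278)],56)); print(pose4(i,[(351,135),(427,139),(406,291),(343,287)],56))
print('T',pose4(i,[(231,105),(474,115),(462,292),(234,286)],22))
E
```

```text
L 2912 55.9 ((507.2250061035156, 275.2911682128906), (149.66200256347656, 66.27862548828125), 19.826547622680664)
R 2860 55.8 ((536.979736328125, 169.67979431152344), (149.4678955078125, 66.2136459350586), 16.933557510375977)
(array([507.3, 272.9]), 19.5, np.float64(147.8), np.float64(64.3))
(array([536.3, 169.3]), 18.1, np.float64(147.8), np.float64(66.4))
T (array([531.6, 197.4]), 20.8, np.float64(186.5), np.float64(243.8))
```

{"op": "carry_out", "data": {
  "moves": [
    {"dx": 0.002,"dy": 0.012,"dz": 0.04,"twist": 2.2},
    {"dx": 0.004,"dy": 0.0236,"dz": 0.085,"twist": 4.5},
    {"dx": 0.004,"dy": 0.0236,"dz": 0.13,"twist": 4.5},
    {"dx": 0.004,"dy": 0.0236,"dz": 0.165,"twist": 4.5},
    {"dx": 0.004,"dy": 0.0236,"dz": 0.175,"twist": 4.5}
  ],
  "grip": 0.04
}}

```text
t: 2.65
eef_pos: [527.4, 194.4, 76.5]
tcp_rot: [-3.141, 0.006, 0.292]
ft_force: [-0.0, -0.4, 0.3]
opening: 0.636
```

{"op": "carry_out", "data": {
  "moves": [
    {"dx": 0,"dy": 0,"dz": 0,"twist": 0},
    {"dx": 0,"dy": 0,"dz": 0,"twist": 0},
    {"dx": 0,"dy": 0,"dz": 0,"twist": 0}
  ]
}}

```text
t: 2.95
eef_pos: [529.7, 196.4, 81.4]
tcp_rot: [3.141, -0.003, 0.294]
ft_force: [0.7, -0.5, -0.4]
opening: 0.431
```

```bash
python3 - <<'E'
from h import *
s=state();print(s['eef_pos'],s['tcp_rot'])
p,d,i=grab('wrist'); save(p,'w2.png')
E
```

```text
[529.68747973 196.4455382   81.43992404] [ 3.14131477e+00 -2.95059182e-03  2.93996215e-01]
```

View pics/w2.png

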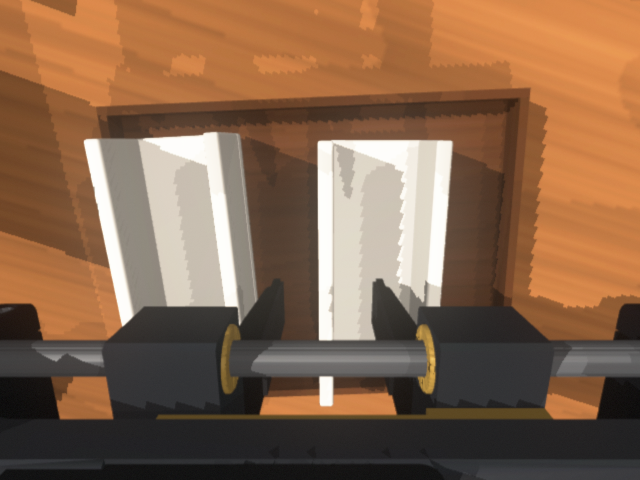

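R's inner leg lies centred between the open fingers (tips about (275,285) and (380,285), leg at x≈325) and parallel to them. I'll descend and grip it.

{"op": "carry_out", "data": {
  "moves": [
    {"dx": 0,"dy": 0,"dz": 0.03,"twist": 0},
    {"dx": 0,"dy": 0,"dz": 0.055,"twist": 0},
    {"dx": 0,"dy": 0,"dz": 0.055,"twist": 0}
  ]
}}

```text
t: 3.3
eef_pos: [527.9, 196.3, 23.3]
tcp_rot: [-3.142, 0.003, 0.294]
ft_force: [-0.2, 0.0, 0.6]
opening: 0.419
```

{"op": "carry_out", "data": {
  "moves": [
    {"dx": 0,"dy": 0,"dz": 0,"twist": 0},
    {"dx": 0,"dy": 0,"dz": 0,"twist": 0},
    {"dx": 0,"dy": 0,"dz": 0,"twist": 0},
    {"dx": 0,"dy": 0,"dz": 0,"twist": 0},
    {"dx": 0,"dy": 0,"dz": 0,"twist": 0}
  ],
  "grip": 0.0
}}

```text
t: 3.8
eef_pos: [529.0, 196.6, 25.3]
tcp_rot: [3.141, -0.001, 0.294]
ft_force: [-1.2, 0.7, 5.5]
opening: 0.083
```

{"op": "carry_out", "data": {
  "moves": [
    {"dx": 0.002,"dy": 0,"dz": 0,"twist": -1},
    {"dx": 0.004,"dy": 0,"dz": 0,"twist": -2},
    {"dx": 0.0065,"dy": 0,"dz": 0,"twist": -3.2},
    {"dx": 0.0065,"dy": 0,"dz": 0,"twist": -3.2},
    {"dx": 0.0065,"dy": 0,"dz": 0,"twist": -3.2}
  ]
}}

```text
t: 4.3
eef_pos: [534.9, 198.2, 25.2]
tcp_rot: [3.141, 0.0, 0.351]
ft_force: [-2.4, -2.8, 7.9]
opening: 0.081
```

{"op": "carry_out", "data": {
  "moves": [
    {"dx": 0,"dy": 0,"dz": 0,"twist": 0},
    {"dx": 0,"dy": 0,"dz": 0,"twist": 0},
    {"dx": 0,"dy": 0,"dz": 0,"twist": 0},
    {"dx": 0,"dy": 0,"dz": -0.03,"twist": 0},
    {"dx": 0,"dy": 0,"dz": -0.065,"twist": 0}
  ],
  "grip": 0.036
}}

```text
t: 4.8
eef_pos: [534.3, 198.2, 89.2]
tcp_rot: [-3.141, 0.003, 0.35]
ft_force: [-0.1, 0.4, 0.2]
opening: 0.369
```

```bash
cat >> h.py <<'E'
def whites(X,d):
    s=state(); c=np.cos(s['tcp_rot'][2]); n=np.sin(s['tcp_rot'][2])
    w=(d>0)&(X[...,2]>48)&(X[...,2]<62)&(np.hypot(X[...,0]-525,X[...,1]-220)<160)
    return w
E
python3 - <<'E'
from h import *
p,d,i=grab('top'); X=cloud(d,i); v,u=np.mgrid[:480,:640]
i2=state();print(i2['eef_pos'],i2['tcp_rot'][2])
p,d,i=grab('wrist'); X=cloud(d,i); save(p,'w3.png')
w=(d>0)&(p.min(-1)>150)&(X[...,2]>48)&(X[...,2]<62)
n,l,st,c=cv2.connectedComponentsWithStats(w.astype(np.uint8))
for k in range(1,n):
    if st[k,4]>300:
        q=X[l==k]; print(st[k].tolist(),cv2.minAreaRect(q[:,:2].astype(np.float32)))
E
```

```text
[536.67178257 198.90701432  95.10432952] 0.35030380559944296
[108, 141, 37, 186, 2580] ((518.7373657226562, 309.4706726074219), (105.19213104248047, 8.973261833190918), 19.920635223388672)
[220, 141, 24, 165, 2320] ((544.593505859375, 257.6219787597656), (92.14198303222656, 8.4196138381958), 19.957509994506836)
[320, 143, 16, 197, 2770] ((552.0324096679688, 204.20928955078125), (112.78890991210938, 7.96017599105835), 20.121313095092773)
[418, 143, 28, 163, 2836] ((581.1400756835938, 153.21310424804688), (93.05152130126953, 8.70943546295166), 20.080663681030273)
```

View pics/w3.png

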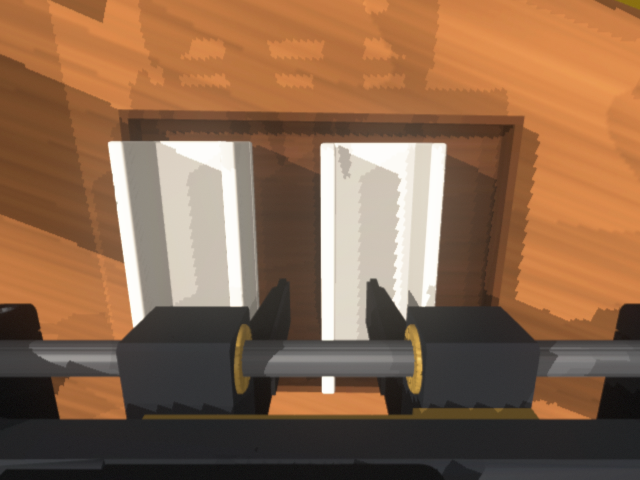

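Both whites now lie at 20° with far ends level (rows 141 and 143). Next I'll straddle both inner legs, one finger in each trough, and squeeze.

{"op": "carry_out", "data": {
  "moves": [
    {"dx": 0,"dy": -0.013,"dz": 0,"twist": 0},
    {"dx": -0.002,"dy": -0.026,"dz": 0,"twist": 0},
    {"dx": -0.002,"dy": -0.026,"dz": 0,"twist": 0},
    {"dx": -0.002,"dy": -0.026,"dz": 0,"twist": 0},
    {"dx": -0.002,"dy": -0.026,"dz": 0,"twist": 0}
  ],
  "grip": 0.095
}}

```text
t: 5.4
eef_pos: [524.0, 222.1, 89.0]
tcp_rot: [3.142, 0.001, 0.35]
ft_force: [-0.4, 0.3, 0.2]
opening: 0.747
```

{"op": "carry_out", "data": {
  "moves": [
    {"dx": 0,"dy": 0,"dz": 0.02,"twist": 0},
    {"dx": 0,"dy": 0,"dz": 0.05,"twist": 0},
    {"dx": 0,"dy": 0,"dz": 0.07,"twist": 0},
    {"dx": 0,"dy": 0,"dz": 0.07,"twist": 0}
  ]
}}

```text
t: 5.8
eef_pos: [523.1, 221.4, 17.2]
tcp_rot: [-3.141, 0.004, 0.35]
ft_force: [1.0, 0.2, -0.1]
opening: 0.994
```

{"op": "carry_out", "data": {
  "moves": [
    {"dx": 0,"dy": 0,"dz": 0,"twist": 0},
    {"dx": 0,"dy": 0,"dz": 0,"twist": 0},
    {"dx": 0,"dy": 0,"dz": 0,"twist": 0},
    {"dx": 0,"dy": 0,"dz": 0,"twist": 0},
    {"dx": 0,"dy": 0,"dz": 0,"twist": 0}
  ],
  "grip": 0.0
}}

```text
t: 6.3
eef_pos: [524.4, 222.2, 20.1]
tcp_rot: [3.141, -0.001, 0.35]
ft_force: [-0.3, 0.8, 0.1]
opening: 0.633
```

{"op": "carry_out", "data": {
  "moves": [
    {"dx": 0,"dy": 0,"dz": 0,"twist": 0},
    {"dx": 0,"dy": 0,"dz": 0,"twist": 0},
    {"dx": 0,"dy": 0,"dz": 0,"twist": 0},
    {"dx": 0,"dy": 0,"dz": 0,"twist": 0},
    {"dx": 0,"dy": 0,"dz": 0,"twist": 0}
  ]
}}

```text
t: 6.8
eef_pos: [524.2, 222.1, 19.6]
tcp_rot: [3.141, -0.0, 0.35]
ft_force: [-0.4, 0.5, 3.2]
opening: 0.218
```

{"op": "carry_out", "data": {
  "moves": [
    {"dx": 0,"dy": 0,"dz": 0,"twist": 0},
    {"dx": 0,"dy": 0,"dz": 0,"twist": 0},
    {"dx": 0,"dy": 0,"dz": 0,"twist": 0},
    {"dx": 0,"dy": 0,"dz": 0,"twist": 0},
    {"dx": 0,"dy": 0,"dz": 0,"twist": 0}
  ]
}}

```text
t: 7.3
eef_pos: [524.2, 222.1, 19.6]
tcp_rot: [3.141, -0.0, 0.35]
ft_force: [-0.3, -0.2, 2.8]
opening: 0.167
```

{"op": "carry_out", "data": {
  "moves": [
    {"dx": 0,"dy": 0,"dz": 0,"twist": 0},
    {"dx": 0,"dy": 0,"dz": 0,"twist": 0},
    {"dx": 0,"dy": 0,"dz": 0,"twist": 0}
  ],
  "grip": 0.04
}}

```text
t: 7.6
eef_pos: [524.1, 222.0, 19.4]
tcp_rot: [3.141, 0.0, 0.35]
ft_force: [0.3, 0.3, -0.7]
opening: 0.36
```

{"op": "carry_out", "data": {
  "moves": [
    {"dx": 0,"dy": 0,"dz": -0.03,"twist": 0},
    {"dx": 0,"dy": 0,"dz": -0.08,"twist": 0},
    {"dx": 0,"dy": 0,"dz": -0.13,"twist": 0},
    {"dx": 0,"dy": 0,"dz": -0.17,"twist": 0},
    {"dx": 0,"dy": 0,"dz": -0.19,"twist": 0}
  ],
  "grip": 0.095
}}

```text
t: 8.1
eef_pos: [524.9, 222.3, 213.3]
tcp_rot: [3.141, -0.004, 0.35]
ft_force: [-0.3, -0.6, -0.1]
opening: 0.787
```

```bash
cat > m.py <<'E'
from h import *
import sys
s=state();print(np.round(s['eef_pos'],1),s['tcp_rot'][2])
p,d,i=grab('wrist'); X=cloud(d,i); save(p,sys.argv[1]+'.png')
w=(d>0)&(p.min(-1)>130)&(X[...,2]>48)&(X[...,2]<62)&(np.hypot(X[...,0]-525,X[...,1]-220)<150)
n,l,st,c=cv2.connectedComponentsWithStats(w.astype(np.uint8))
for k in range(1,n):
    if st[k,4]>200:
        q=X[l==k]; print(st[k].tolist(),cv2.minAreaRect(q[:,:2].astype(np.float32)))
q=X[w];print('all',cv2.minAreaRect(q[:,:2].astype(np.float32)))
E
python3 m.py w4
```

```text
[524.9 222.3 213.3] 0.3501540811244803
[247, 137, 18, 171, 1762] ((505.30072021484375, 281.1795349121094), (148.79066467285156, 8.55222225189209), 20.137495040893555)
[318, 137, 20, 172, 3177] ((526.0555419921875, 222.84519958496094), (149.76010131835938, 15.950416564941406), 19.93082046508789)
[391, 138, 18, 171, 1808] ((546.9738159179688, 164.52755737304688), (148.88507080078125, 8.445998191833496), 20.057287216186523)
all ((526.0418090820312, 222.87423706054688), (149.78182983398438, 132.40554809570312), 20.044279098510742)
```

View pics/w4.png

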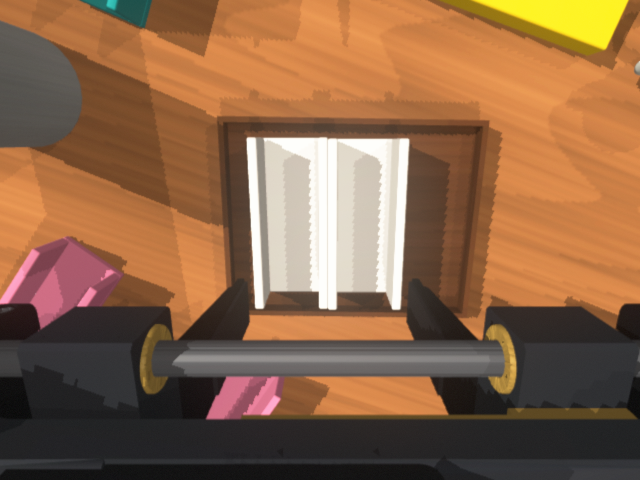

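The pair now touches: 132.4 mm over both, 20.0°, ends even (rows 137 and 138), joint at about (328,222). Now the blue.

{"op": "carry_out", "data": {
  "moves": [
    {"dx": -0.01,"dy": 0.041,"dz": 0,"twist": 0},
    {"dx": -0.021,"dy": 0.082,"dz": 0,"twist": 0},
    {"dx": -0.032,"dy": 0.125,"dz": 0,"twist": 0},
    {"dx": -0.043,"dy": 0.17,"dz": 0,"twist": 0},
    {"dx": -0.055,"dy": 0.215,"dz": 0,"twist": 0}
  ]
}}

```text
t: 8.65
eef_pos: [546.0, -0.4, 209.2]
tcp_rot: [-3.141, 0.0, 0.35]
ft_force: [0.8, -0.5, -0.2]
opening: 1.002
```

{"op": "carry_out", "data": {
  "moves": [
    {"dx": -0.011,"dy": 0.045,"dz": 0,"twist": 0},
    {"dx": -0.022,"dy": 0.09,"dz": 0,"twist": 0},
    {"dx": -0.033,"dy": 0.13,"dz": 0,"twist": 0},
    {"dx": -0.044,"dy": 0.17,"dz": 0,"twist": 0},
    {"dx": -0.05,"dy": 0.192,"dz": 0,"twist": 0}
  ]
}}

```text
t: 9.15
eef_pos: [564.9, -199.2, 208.9]
tcp_rot: [-3.141, 0.001, 0.348]
ft_force: [0.4, 0.4, -0.2]
opening: 1.001
```

{"op": "carry_out", "data": {
  "moves": [
    {"dx": 0,"dy": 0,"dz": 0,"twist": 0},
    {"dx": 0,"dy": 0,"dz": 0,"twist": 0}
  ]
}}

```text
t: 9.35
eef_pos: [564.8, -196.2, 208.9]
tcp_rot: [-3.141, 0.001, 0.349]
ft_force: [-0.7, -0.4, 0.7]
opening: 1.001
```

```bash
python3 - <<'E'
from h import *
s=state();print(np.round(s['eef_pos'],1),s['tcp_rot'],s['opening'])
p,d,i=grab('wrist'); X=cloud(d,i); save(p,'w5.png'); p=p.astype(int)
w=(d>0)&(p[...,2]>1.3*p[...,0])&(X[...,2]>42)&(X[...,2]<58)
q=X[w];print(len(q),np.median(q[:,2]),cv2.minAreaRect(q[:,:2].astype(np.float32)))
E
```

```text
[ 564.8 -196.2  208.9] [-3.14068683e+00  8.01349190e-04  3.49115439e-01] 1.0010947693931787
13013 50.09763524179225 ((568.1561279296875, -196.91043090820312), (149.55442810058594, 65.92977142333984), 19.730329513549805)
```

View pics/w5.png

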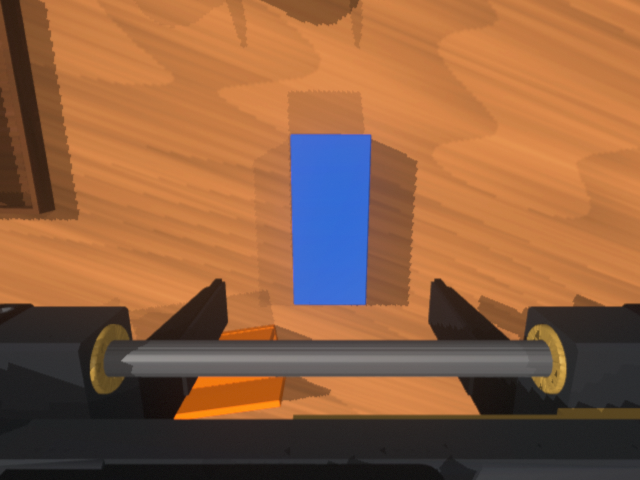

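The wrist view shows the blue at (331,220), upright and square to the jaws, with the orange one well clear at (235,370). I'll descend and grip.

{"op": "carry_out", "data": {
  "moves": [
    {"dx": 0.003,"dy": 0.002,"dz": 0.045,"twist": 0},
    {"dx": 0.003,"dy": 0.002,"dz": 0.09,"twist": 0},
    {"dx": 0.003,"dy": 0.002,"dz": 0.135,"twist": 0},
    {"dx": 0.003,"dy": 0.002,"dz": 0.17,"twist": 0},
    {"dx": 0.003,"dy": 0.002,"dz": 0.191,"twist": 0}
  ]
}}

```text
t: 9.9
eef_pos: [567.7, -195.1, 16.0]
tcp_rot: [-3.139, 0.002, 0.352]
ft_force: [0.3, 0.7, -0.4]
opening: 1.002
```

{"op": "carry_out", "data": {
  "moves": [
    {"dx": 0,"dy": 0,"dz": 0,"twist": 0},
    {"dx": 0,"dy": 0,"dz": 0,"twist": 0},
    {"dx": 0,"dy": 0,"dz": 0,"twist": 0},
    {"dx": 0,"dy": 0,"dz": 0,"twist": 0},
    {"dx": 0,"dy": 0,"dz": 0,"twist": 0}
  ],
  "grip": 0.05
}}

```text
t: 10.4
eef_pos: [569.2, -197.1, 20.0]
tcp_rot: [3.14, -0.002, 0.35]
ft_force: [-0.5, 2.1, 8.4]
opening: 0.691
```

{"op": "carry_out", "data": {
  "moves": [
    {"dx": 0,"dy": 0,"dz": 0,"twist": 0},
    {"dx": 0,"dy": 0,"dz": 0,"twist": 0},
    {"dx": 0,"dy": 0,"dz": 0,"twist": 0}
  ]
}}

```text
t: 10.7
eef_pos: [569.2, -197.1, 20.0]
tcp_rot: [3.14, -0.002, 0.35]
ft_force: [-1.1, 1.9, 7.4]
opening: 0.696
```

{"op": "carry_out", "data": {
  "moves": [
    {"dx": 0,"dy": 0,"dz": -0.015,"twist": 0},
    {"dx": 0,"dy": 0,"dz": -0.045,"twist": 0},
    {"dx": 0,"dy": 0,"dz": -0.08,"twist": 0},
    {"dx": 0.004,"dy": -0.016,"dz": -0.1,"twist": 0},
    {"dx": 0.012,"dy": -0.049,"dz": -0.11,"twist": 0}
  ]
}}

```text
t: 11.2
eef_pos: [563.9, -148.3, 131.8]
tcp_rot: [3.138, -0.003, 0.348]
ft_force: [0.5, -0.1, -1.9]
opening: 0.696
```

{"op": "carry_out", "data": {
  "moves": [
    {"dx": 0.01,"dy": -0.039,"dz": 0,"twist": 0},
    {"dx": 0.02,"dy": -0.078,"dz": 0,"twist": 0},
    {"dx": 0.03,"dy": -0.118,"dz": 0,"twist": 0},
    {"dx": 0.04,"dy": -0.157,"dz": 0,"twist": 0},
    {"dx": 0.05,"dy": -0.196,"dz": 0,"twist": 0}
  ]
}}

```text
t: 11.7
eef_pos: [542.5, 55.8, 129.8]
tcp_rot: [3.141, -0.001, 0.35]
ft_force: [0.5, -0.6, -2.1]
opening: 0.691
```

{"op": "carry_out", "data": {
  "moves": [
    {"dx": 0.01,"dy": -0.039,"dz": 0,"twist": 0},
    {"dx": 0.02,"dy": -0.078,"dz": 0,"twist": 0},
    {"dx": 0.03,"dy": -0.118,"dz": 0,"twist": 0},
    {"dx": 0.038,"dy": -0.15,"dz": 0,"twist": 0},
    {"dx": 0.042,"dy": -0.164,"dz": 0,"twist": 0}
  ]
}}

```text
t: 12.2
eef_pos: [525.5, 225.2, 129.6]
tcp_rot: [-3.142, -0.001, 0.352]
ft_force: [-0.5, -0.1, -2.2]
opening: 0.695
```

{"op": "carry_out", "data": {
  "moves": [
    {"dx": 0,"dy": 0,"dz": 0,"twist": 0},
    {"dx": 0,"dy": 0,"dz": 0,"twist": 0},
    {"dx": 0,"dy": 0,"dz": 0,"twist": 0}
  ]
}}

```text
t: 12.5
eef_pos: [526.3, 221.6, 128.8]
tcp_rot: [3.141, 0.0, 0.349]
ft_force: [-0.1, 0.2, -2.0]
opening: 0.693
```

```bash
python3 - <<'E'
from h import *
s=state();print(np.round(s['eef_pos'],1),s['tcp_rot'],s['opening'],s['ft_force'])
p,d,i=grab('wrist'); X=cloud(d,i); save(p,'w6.png'); p=p.astype(int)
w=(d>0)&(p[...,2]>1.3*p[...,0])&(X[...,2]>100)&(abs(X[...,2]-s['eef_pos'][2]-30)<12)
q=X[w];print(len(q),np.median(q[:,2]),cv2.minAreaRect(q[:,:2].astype(np.float32)))
w=(d>0)&(p.min(-1)>110)&(X[...,2]>48)&(X[...,2]<62)&(np.hypot(X[...,0]-525,X[...,1]-220)<150)
q=X[w];print(len(q),cv2.minAreaRect(q[:,:2].astype(np.float32)))
E
```

```text
[526.3 221.6 128.8] [3.14133727e+00 2.85914941e-05 3.48942144e-01] 0.6928823046354144 [-0.10747296  0.16796758 -1.97111386]
41551 158.85021874342164 ((544.2955322265625, 225.5205535888672), (112.3086166381836, 75.44486999511719), 19.952016830444336)
4145 ((548.8828735351562, 231.124267578125), (102.00635528564453, 132.7605438232422), 20.450660705566406)
```

View pics/w6.png

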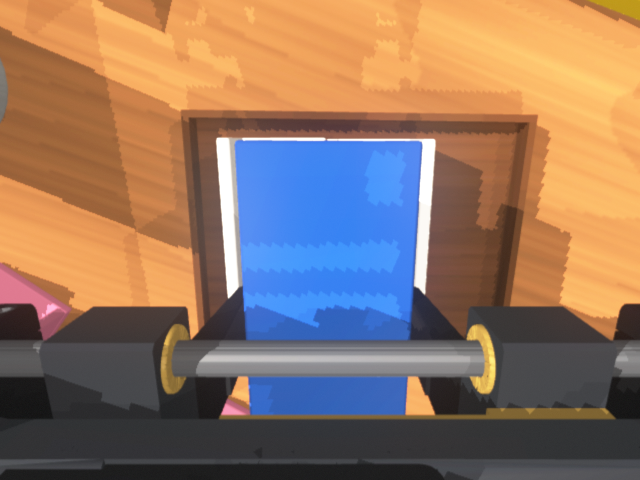

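The blue is centred over the pair: its side edges at x=237 and 421 are symmetric within the white outer legs at 218 and 435, and the far ends match. Now I'll lower it.

{"op": "carry_out", "data": {
  "moves": [
    {"dx": 0.001,"dy": -0.001,"dz": 0.025,"twist": 0},
    {"dx": 0.001,"dy": -0.001,"dz": 0.05,"twist": 0},
    {"dx": 0.001,"dy": -0.001,"dz": 0.07,"twist": 0},
    {"dx": 0.001,"dy": -0.001,"dz": 0.083,"twist": 0},
    {"dx": 0.001,"dy": -0.001,"dz": 0.088,"twist": 0}
  ]
}}

```text
t: 13.05
eef_pos: [526.6, 223.3, 39.6]
tcp_rot: [3.142, 0.002, 0.349]
ft_force: [0.7, 0.8, -2.2]
opening: 0.688
```

{"op": "carry_out", "data": {
  "moves": [
    {"dx": 0,"dy": 0,"dz": 0.002,"twist": 0},
    {"dx": 0,"dy": 0,"dz": 0.004,"twist": 0},
    {"dx": 0,"dy": 0,"dz": 0.006,"twist": 0},
    {"dx": 0,"dy": 0,"dz": 0.006,"twist": 0}
  ]
}}

```text
t: 13.45
eef_pos: [526.8, 224.1, 34.9]
tcp_rot: [3.141, -0.001, 0.35]
ft_force: [-0.3, 0.3, -1.6]
opening: 0.693
```

{"op": "carry_out", "data": {
  "moves": [
    {"dx": 0,"dy": 0,"dz": 0.001,"twist": 0},
    {"dx": 0,"dy": 0,"dz": 0.001,"twist": 0},
    {"dx": 0,"dy": 0,"dz": 0.001,"twist": 0}
  ]
}}

```text
t: 13.75
eef_pos: [526.9, 224.1, 34.1]
tcp_rot: [3.141, -0.001, 0.35]
ft_force: [-1.7, -1.8, 4.1]
opening: 0.693
```

{"op": "carry_out", "data": {
  "moves": [
    {"dx": 0,"dy": 0,"dz": 0,"twist": 0},
    {"dx": 0,"dy": 0,"dz": 0,"twist": 0},
    {"dx": 0,"dy": 0,"dz": 0,"twist": 0}
  ],
  "grip": 0.076
}}

```text
t: 14.05
eef_pos: [526.7, 224.0, 33.5]
tcp_rot: [3.142, 0.0, 0.35]
ft_force: [0.2, -0.5, -0.4]
opening: 0.794
```

{"op": "carry_out", "data": {
  "moves": [
    {"dx": 0,"dy": 0,"dz": -0.01,"twist": 0},
    {"dx": 0,"dy": 0,"dz": -0.035,"twist": 0},
    {"dx": 0,"dy": 0,"dz": -0.08,"twist": 0},
    {"dx": 0,"dy": 0,"dz": -0.13,"twist": 0},
    {"dx": 0,"dy": 0,"dz": -0.18,"twist": 0}
  ]
}}

```text
t: 14.55
eef_pos: [526.2, 223.9, 216.2]
tcp_rot: [3.142, 0.0, 0.35]
ft_force: [0.2, 0.2, 0.1]
opening: 0.8
```

```bash
python3 - <<'E'
from h import *
s=state();print(np.round(s['eef_pos'],1))
p,d,i=grab('wrist'); X=cloud(d,i); save(p,'w7.png'); p=p.astype(int)
near=(d>0)&(np.hypot(X[...,0]-525,X[...,1]-220)<150)
w=near&(p[...,2]>1.3*p[...,0])&(abs(X[...,2]-64)<12)
q=X[w];print('blue',np.percentile(q[:,2],[2,50,98]),cv2.minAreaRect(q[:,:2].astype(np.float32)))
A=np.c_[q[:,:2]-q[:,:2].mean(0),np.ones(len(q))];print('tilt',np.degrees(np.linalg.lstsq(A,q[:,2],rcond=None)[0][:2]))
w=near&(p.min(-1)>110)&(X[...,2]>48)&(X[...,2]<59)&(p[...,2]<1.3*p[...,0])
q=X[w];print('pair',len(q),cv2.minAreaRect(q[:,:2].astype(np.float32)))
E
```

```text
[526.2 223.9 216.2]
blue [62.56971393 64.10779411 65.59265633] ((526.42578125, 224.08285522460938), (149.0327911376953, 66.16204071044922), 19.875059127807617)
tilt [-0.13694246  0.03737252]
pair 3548 ((525.420654296875, 222.63116455078125), (149.389892578125, 132.8292236328125), 19.670969009399414)
```

View pics/w7.png

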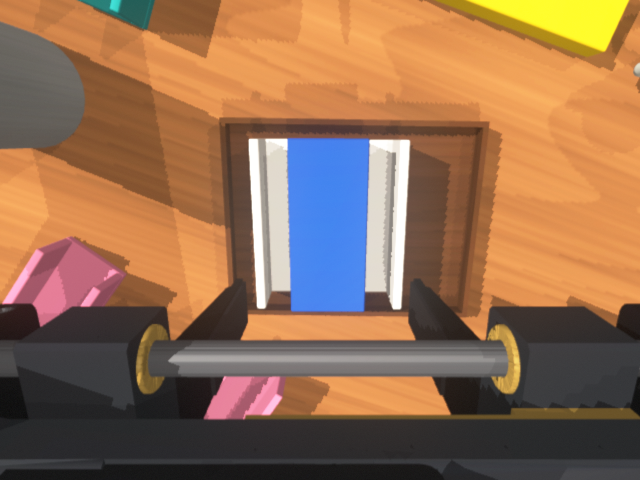

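The blue is seated: its top is at z = 64.1 mm (64 expected), flat, centred within about 1.5 mm, and the ends are even (rows 138 to 140). The pair is still 132.8 mm wide and the gripper is clear, so I'm handing in.

```bash
python3 -c "
from cell import *
print(job_done(), state()['t'])"
```

```text
the job is handed in; nothing more can be done
the job is handed in; nothing more can be done
```

The risers are packed as asked, and the job was handed in at about 14.6 s of the 51 s allowed.

- **White pair:** I turned one white riser parallel to the other and evened up their ends. I then squeezed their inner legs together with one finger in each trough. They measured 132.4 mm over both, where two touching risers make 132 mm.
- **Blue riser:** I lifted it legs-down, lowered it over the two touching legs, let go and moved the gripper clear above it.

**Last checks, from the wrist camera:**

| Check | Measured | Expected |
|---|---|---|
| Height of blue's top | 64.1 mm | 64 mm |
| Tilt of blue | under 0.2° | flat |
| Angle between blue and pair | 0.2° | parallel |
| Centring of blue on the joint | about 1.5 mm off | centred |
| Width over the white pair | 132.8 mm | 132 mm |

The ends of all three looked even, and the largest wrist force read at the end of any move was about 9 N. The arm never went near the mug, yellow box, medal stack or flask, but I did not measure them again at the end. No check failed or disagreed.

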